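# Jog the bench mill

### The job

Load the little bench mill: put one milling pot upright into each of its two rotor sockets so that it runs balanced, then set the bayonet cover on with its lugs in the entry slots and twist it clockwise by its bar, against the return spring, until the bar points at the jog mark at the front, half way to the lock. Finish while holding the cover still there with the gripper, fully down and pots in place; never turn it on into the lock click, and leave the other things on the bench where they are.

Things in the scene. Friction and masses are not known exactly. Their poses are not given: they have to be found in the camera images.
- mill: Low round grey bench mill, fixed, 164 mm across, 85 mm high; black panel with dial and rocker on its front. Origin: centre of its underside, on the bench; z up; the front is its -x side. Its open top has a bayonet flange (inner radius 59 mm, top 85 mm up) with two opposite entry slots; two sockets stand inside; the cover seats on a ledge 72 mm up, its lugs turning in an 8.5 mm high channel.
- entry_slot (a point): Middle of the front entry slot of the mill's flange, at its top, 63 mm from the mill's axis and 0.55 rad counter-clockwise (from above) of its front (-x); flanked by two short black ribs on the rim. The other slot is straight opposite. A lug enters with 0.10 rad to spare either way and 2.7 mm radially.
- jog_mark (a point): Single black bar on the rim exactly at the mill's front (-x), 70 mm from its axis, 0.55 rad clockwise (from above) of the entry slot. The cover's bar must end pointing along the line from the mill's axis to this mark. The round dot on the rim 0.50 rad further on marks the lock.
- socket_a (a point): Where the centre of a pot lies when it stands home in the first rotor socket: 27 mm from the mill's axis along its +y, 76 mm above the bench (axes as the mill's). The socket is a steel cup 34 mm wide inside, rim 74 mm and floor 51 mm above the bench; a seated pot stands 27 mm out of it.
- socket_b (a point): The same for the second socket, 27 mm from the mill's axis along its -y.
- pot_1_mid (a point): Milling pot, loose, standing on the bench: pale ceramic cylinder 30 mm in diameter, 50 mm high, steel cap of the same diameter on its upper 17 mm, bevelled foot, about 0.11 kg. The point is its centre, 25 mm above its underside. Best gripped by the cap, so that the fingers stay above the socket. The pots are alike; either goes in either socket.
- pot_2_mid (a point): The other milling pot, just the same.
- cover_grip (a point): Mill cover, loose, lying right way up on the bench: white cap 110 mm across, 40 mm high, about 0.2 kg. On top a grip bar 66 mm long, 14 mm thick, 40 to 66 mm above the lower rim. The point: on the cover's axis, 54 mm above the rim; x runs along the bar. Two lugs at the rim below the bar's ends (14 mm wide, 6.5 high, to 63.2 mm radius); alike when turned half round. Seated, the point is 126 mm up.
- interlock (a joint): Spring ring in the channel, pushed round by the lugs: 0 at rest, grows (rad) as the cover turns clockwise. The lugs meet it 0.10 rad after the middle of the entry slots, so it reads about 0.45 with the bar at the jog mark. Its spring turns the cover back if let go (0.07 N m at rest, 0.16 at the jog mark, and some friction). Plungers resist from about 0.78 and click into the lugs at about 0.95.
- wood_stamp: Bystander: small turned wooden stamp, 33 mm across, 62 mm high, standing among the pots; origin under its centre.
- rubber_kidney: Bystander: flat rubber kidney, 52x100x8 mm; origin under its centre.
- ring_cutter: Bystander: metal ring cutter, 47 mm across, 18 mm high; origin under its centre.
- loop_tool: Bystander: loop tool with wooden handle, 24x186x10 mm; origin under its centre.
- test_brooch: Bystander: flat oval glazed test piece, 41x60x7 mm; origin under its centre.
- test_shell: Bystander: ceramic scallop, 42x81x18 mm; origin under its centre.
There are look-alikes about, which are no part of the job. What is shaped like the part that bears pot_1_mid but blue is not meant. What is shaped like the part that bears pot_2_mid but yellow is not meant.

How it is judged:
By the outcome, as a careful person would: the job done as asked, in the order asked, and still so for the second after the job is handed in, while the arm keeps its last pose, push and grip.
It also fails if it takes over 67 s, if anything falls off the work surface, if the arm or the gripper's body presses on something with over 40 N, if the wrist force passes 120 N, or if a joint passes its speed limit or range.

### The arm

A 7-joint arm with a two-finger parallel gripper is mounted at the origin on a cart in front of the work surface, level with it; the furniture and walls round the work are solid. World frame = base frame: x ahead of the robot, y to its left, z up, the work surface at z = 0. Lengths are in m, angles in rad, forces in N, time in s.
With the tool pointing down it reaches from about 0.35 to 0.9 m from the base axis. Payload 7.2 kg.
Tool frame: the origin (TCP) lies midway between the tips of the shut fingers; the grasp point (between the pads) lies env.tcp_to_grasp behind it (env.tcp_to_grasp is the distance from the TCP to the grasp point, in m); z points along the fingers, y is the line along which they close (so a half turn about z gives the same grasp; the last joint's range is limited). The gripper opens to 85 mm and grips with 20 to 120 N. Pads are 22 mm wide; open, the fingers measure 114 mm over their backs; the gripper's body (76 mm by 85 mm) begins 54 mm behind the grasp point. The pads swing forward as they close: fully open they stand 13 mm farther back than shut.
Start: joints at [-1.342, 0.411, -0.013, 1.596, 0.006, 1.134, -0.082], TCP at [0.183, 0.598, 0.231] pointing down, gripper open.
Joint ranges: [-2.95, 2.95], [-0.29, 1.99], [-1.47, 1.44], [0.14, 2.54], [-1.03, 4.17], [0.13, 1.85], [-2.86, 2.86]. Speed limits (rad/s): [2.39, 2.39, 3.01, 3.01, 3.14, 3.14, 3.14].

### API

Orientations are given as a rotation vector (axis times angle).
In Python, from workcell import env, camera, get_calibration, order, models gives the robot as it stands. The module is installed in compiled form; this text tells all that it offers.
- The arm moves only by the tool servo_tool, never from a script. Its argument "steps" is a list of rows, each a list of 3 entries, a list of its own where there are three numbers: the turn, a rotation vector about the world's x, y, z in rad, then the shift along the world's x, y, z in cm, then the opening in per cent of the stroke, from 0 (shut) to 100 (fully open). In form: [[[wx, wy, wz], [tx, ty, tz], claw], ...]. A call has 1 to 12 rows; each row is the pose to reach, as a shift and turn from the pose commanded when the call began; what a row does not reach only later rows make up. A row lasts 1/8 s, in which the tool goes at most 62.5 mm and 10.7 degrees, less where a joint would pass 70% of its speed; a pose out of reach is approached as far as the arm can. A call with a gripper value outside its range is refused whole. The fingers move at their own pace and stop on an object; "squeeze" is the grip in N (left out, the last holds). Time passes only in rows, so rows that repeat a pose let the fingers close. It gives the time, the measured TCP pose, the force, the opening and the grip force at its end, in the units of the state.
- env.read_state(): the state, without advancing time (a new reading comes with each control period).
- camera(name): name is "scene" or "side" or "wrist"; returns the picture (400x640x3 uint8, blue, green, red); there is no depth.
- get_calibration(name): a dict with "fov_y" (degrees; the focal length in pixels is half the picture's height over the tangent of half this angle, whatever the lens; pixels are square), "cx", "cy" (the principal point, pixels), "rvec" (rotation vector, rad) and "tvec" (3), from world to camera coordinates, as OpenCV has them. Camera axes: x right, y down, z forward; pixel columns grow to the right and rows downward; lengths in m; the calibration is good to about 2 mm. A picture is of the moment at which its call begins: read the wrist's pose just before it. get_calibration takes no time and is no camera call; for the wrist camera it gives the pose at the moment of the call.
- order.job_done(): hands the job in; it is judged then, once.
Trained networks look in the newest picture that a camera, given by its name, has taken for a name from the list of things; names that differ only in an ending like _2 or _b are one class to them, and where a whole thing is asked for, a point or a joint stands for the part that bears it (a point fixed in the world has none). Each returns a list of dicts, best first, with "confidence" (0 to 1); they miss things now and then, are a little off and sometimes report something else, mostly with a low value. They report only what shows in the picture. A call takes as long as a camera call. They do not tell look-alikes from the thing itself.
- models.cut_out(thing, camera): "pixels" (400x640 bool, what is visible of it) and "xy" ([column, row] in pixels, amid what is visible of it).
The state is a dict: "time_s": time; "qpos": joint angles; "joint_velocities": joint speeds; "effort": joint torques, N m; "tool_pos": TCP position; "tool_rot": TCP orientation; "contact_force": force on the tool from outside, world axes, zero at the start; "torque": the same for the moment, N m; "width": finger opening in m; "finger_force": force on a finger pad.
Only numpy, scipy, OpenCV 4.12 (cv2) and the standard library are available. Lean on these libraries where they do the work, as an engineer would, in place of code of your own. Each camera call takes 0.05 s, during which the arm holds its last target. There are 200 camera calls.

## Working session

There is one attempt and no reset: what is moved stays moved. The work goes in short steps, Python scripts to look and compute and a tool call to move; the robot and the scene stay as the last step left them, time stands still between calls to the robot, and variables do not carry over. Pictures are saved under pics/ and viewed, at most 10 in all, crops included, and the job is handed in when it is done.

Besides the shell and the picture viewer there is one more tool, called after ">>>" by a JSON object that holds its "method" and its "body". servo_tool: Moves the arm, as the interface text tells. Its arguments: {"type":"object","properties":{"steps":{"type":"array","items":{"type":"array"}},"squeeze":{"type":"number"}},"required":["steps"]}

```bash
mkdir -p pics
cat > h.py <<'E'
import numpy as np, cv2
from workcell import env, camera, get_calibration, order, models
def cam(n):
    c=get_calibration(n); R=cv2.Rodrigues(np.array(c['rvec'],float))[0]; t=np.array(c['tvec'],float).ravel()
    f=200/np.tan(np.radians(c['fov_y'])/2); return R,t,f,c['cx'],c['cy']
def proj(n,P,C=None):
    R,t,f,cx,cy=C or cam(n); p=np.atleast_2d(P)@R.T+t; return np.c_[p[:,0]/p[:,2]*f+cx,p[:,1]/p[:,2]*f+cy]
def ray(n,uv,z,C=None):
    R,t,f,cx,cy=C or cam(n); d=R.T@np.array([(uv[0]-cx)/f,(uv[1]-cy)/f,1]); o=-R.T@t
    return o+d*(z-o[2])/d[2]
E
python3 - <<'E'
from h import *
s=env.read_state(); print(s, env.tcp_to_grasp)
ims=[]
for n in ['scene','side']:
    c=get_calibration(n); print(n,c)
    im=camera(n); ims.append(im); cv2.imwrite(f'pics/{n}0.png',im)
    for th,z in [('mill',.04),('pot_1_mid',.025),('cover_grip',.03),('wood_stamp',.03)]:
        for d in models.cut_out(th,n)[:5]:
            print(n,th,round(d['confidence'],2),np.round(d['xy']),d['pixels'].sum(),ray(n,d['xy'],z).round(3))
cv2.imwrite('pics/a.png',cv2.resize(np.vstack(ims),(800,1000))[:600])
E
```

```text
{'time_s': 0.0, 'qpos': array([-1.34219851,  0.41192525, -0.01273479,  1.59708389,  0.00558775,
        1.13428707, -0.08219481]), 'joint_velocities': array([-0.00089051,  0.00057677, -0.00044828,  0.00155384, -0.00074577,
       -0.00109953, -0.00020112]), 'effort': array([-2.69017455e-04, -6.00625491e+01,  6.81707282e-01, -2.99412543e+01,
        1.37248670e-02,  1.08071082e-02,  3.78671950e-05]), 'tool_pos': array([0.18266109, 0.59717331, 0.23042084]), 'tool_rot': array([-4.64406460e-01, -3.10692590e+00,  2.60976604e-03]), 'contact_force': array([-0.16331737,  0.35592883, -0.12631778]), 'torque': array([ 0.02884007,  0.00197638, -0.03871281]), 'finger_force': 0.0, 'width': 0.08534198254819292} 0.0187
scene {'fov_y': 42.562082995577, 'cx': 315.30258647554, 'cy': 201.02798985727964, 'rvec': array([ 0.71050898, -2.58307256,  1.20398719]), 'tvec': array([0.4384163 , 0.2459896 , 1.48611237])}
scene cover_grip 0.79 [271. 274.] 411 [0.493 0.277 0.03 ]
side {'fov_y': 56.815837750867125, 'cx': 321.6336120877315, 'cy': 197.75325910267517, 'rvec': array([ 2.06422935, -0.20936172,  0.13278953]), 'tvec': array([-0.5193758 ,  0.13129084,  0.9118383 ])}
side mill 0.58 [297. 218.] 3257 [0.465 0.001 0.04 ]
side pot_1_mid 0.76 [285. 289.] 267 [ 0.401 -0.245  0.025]
side pot_1_mid 0.62 [317. 300.] 408 [ 0.46  -0.291  0.025]
side cover_grip 0.97 [288. 180.] 476 [0.471 0.253 0.03 ]
side cover_grip 0.41 [299. 215.] 3129 [0.474 0.027 0.03 ]
side wood_stamp 0.96 [286. 312.] 435 [ 0.397 -0.313  0.03 ]
```

View pics/scene0.png

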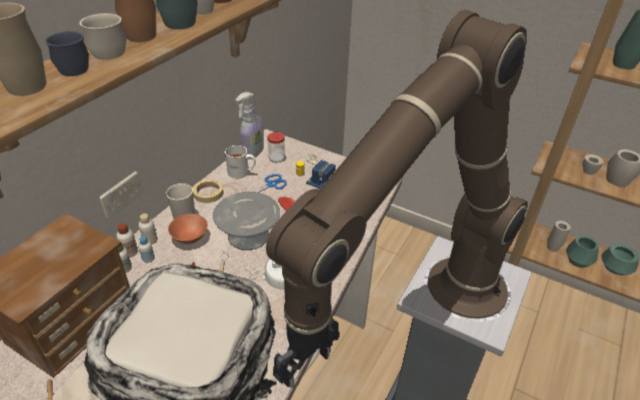

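View pics/side0.png

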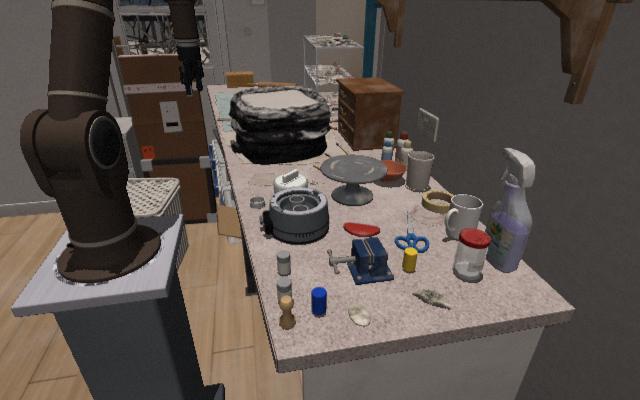

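The side view shows the mill at (299,215), cover at (290,182), pots at (284,263) and (284,290), stamp at (286,312), with the blue (319,301) and yellow (411,260) decoys. The scene view is mostly blocked by the arm. I'll go closer with the wrist camera.

>>> {"method": "servo_tool", "body": {"steps": [[[0,0,0.1],[0,-2,6],100],[[0,0,0.2],[5,-6,10],100],[[0,0,0.297],[9,-12,14],100],[[0,0,0.297],[12,-17,16],100],[[0,0,0.297],[16,-22,17],100],[[0,0,0.297],[19,-27,17],100],[[0,0,0.297],[22,-32,17],100],[[0,0,0.297],[24,-37,17],100],[[0,0,0.297],[25,-42,17],100],[[0,0,0.297],[25,-46,17],100],[[0,0,0.297],[25,-46,17],100]]}}

```text
time_s: 1.88
tool_pos: [0.4333, 0.134, 0.402]
tool_rot: [0.01, 3.14, 0.001]
contact_force: [-0.4, 1.1, 0.3]
width: 0.0856
finger_force: 0.0
```

Run:
```python
from h import *
s=env.read_state(); print(s['time_s'],s['tool_pos'],s['tool_rot'])
C=cam('wrist'); print(C, 'cam pos',-C[0].T@C[1])
im=camera('wrist'); cv2.imwrite('pics/w1.png',im)
for th,z in [('mill',.085),('pot_1_mid',.05),('cover_grip',.04),('wood_stamp',.06)]:
    for d in models.cut_out(th,'wrist')[:5]:
        print(th,round(d['confidence'],2),np.round(d['xy']),d['pixels'].sum(),ray('wrist',d['xy'],z,C).round(4))
```

```text
1.875 [0.43325498 0.13398761 0.40201456] [9.59044712e-03 3.14026399e+00 9.47672171e-04]
(array([[ 7.61149058e-03,  9.99970997e-01, -2.64501176e-04],
       [ 9.50141534e-01, -7.14974589e-03,  3.11736984e-01],
       [ 3.11726052e-01, -2.62409667e-03, -9.50168397e-01]]), array([-0.13646688, -0.5033594 ,  0.40713735]), np.float64(294.78736472654924), 317.0185719223531, 198.02377719364276) cam pos [0.35238607 0.13393239 0.54372869]
mill 0.91 [252. 169.] 8343 [0.4541 0.0298 0.085 ]
pot_1_mid 0.98 [ 93. 129.] 616 [ 0.3922 -0.2335  0.05  ]
pot_1_mid 0.65 [ 77. 166.] 577 [ 0.4539 -0.2753  0.05  ]
pot_1_mid 0.45 [241. 210.] 100 [ 0.5364 -0.0035  0.05  ]
cover_grip 0.65 [375. 171.] 3070 [0.4684 0.2343 0.04  ]
wood_stamp 0.89 [ 59. 128.] 652 [ 0.3896 -0.2796  0.06  ]
```

View pics/w1.png

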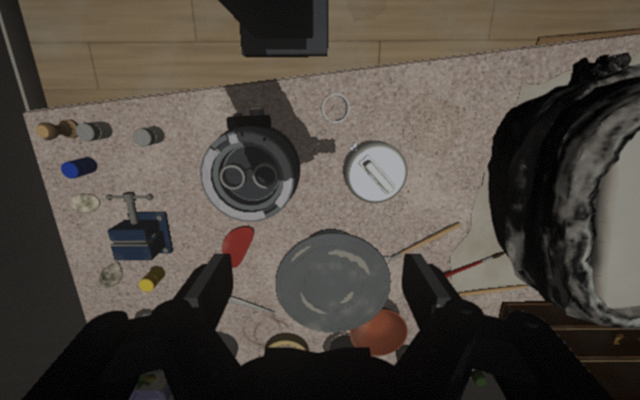

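The wrist view shows the mill at (250,170) with its panel pointing up (robot side), two grey-capped pots at (147,136) and (93,130) with the stamp just beyond, and the cover at (375,171), with its bar at a slant. I'll move in closer over the mill and pots.

>>> {"method": "servo_tool", "body": {"steps": [[[0,0,0],[0,-5,-2],100],[[0,0,0],[0,-10,-5],100],[[0,0,0],[0,-15,-8],100],[[0,0,0],[0,-20,-10],100],[[0,0,0],[0,-24,-10],100],[[0,0,0],[0,-24,-10],100],[[0,0,0],[0,-24,-10],100]]}}

```text
time_s: 3.0
tool_pos: [0.4332, -0.101, 0.3012]
tool_rot: [0.003, -3.141, -0.0]
contact_force: [0.1, 0.1, 0.1]
width: 0.0853
finger_force: 0.0
```

Run:
```python
from h import *
s=env.read_state(); print(s['time_s'],s['tool_pos'],s['tool_rot'])
C=cam('wrist'); print('cam pos',-C[0].T@C[1])
im=camera('wrist'); cv2.imwrite('pics/w2.png',im)
import pickle; pickle.dump(C,open('w2.pkl','wb'))
for th,z in [('mill',.085),('pot_1_mid',.05),('wood_stamp',.06)]:
    for d in models.cut_out(th,'wrist')[:5]:
        print(th,round(d['confidence'],2),np.round(d['xy']),d['pixels'].sum(),ray('wrist',d['xy'],z,C).round(4))
cv2.imwrite('pics/w2c.png',cv2.resize(im[:280],None,fx=1.25,fy=1.25,interpolation=cv2.INTER_CUBIC))
```

```text
3.0 [ 0.43319323 -0.1009694   0.30117535] [ 2.97125181e-03 -3.14125720e+00 -2.29427694e-04]
cam pos [ 0.35257661 -0.10161525  0.44303536]
mill 0.65 [406. 186.] 13070 [0.4537 0.01   0.085 ]
pot_1_mid 0.71 [187. 180.] 664 [ 0.4552 -0.2813  0.05  ]
pot_1_mid 0.68 [214. 136.] 591 [ 0.3952 -0.2372  0.05  ]
wood_stamp 0.81 [168. 136.] 766 [ 0.394  -0.2926  0.06  ]
wood_stamp 0.54 [275. 146.] 463 [ 0.4066 -0.156   0.06  ]
```

View pics/w2c.png

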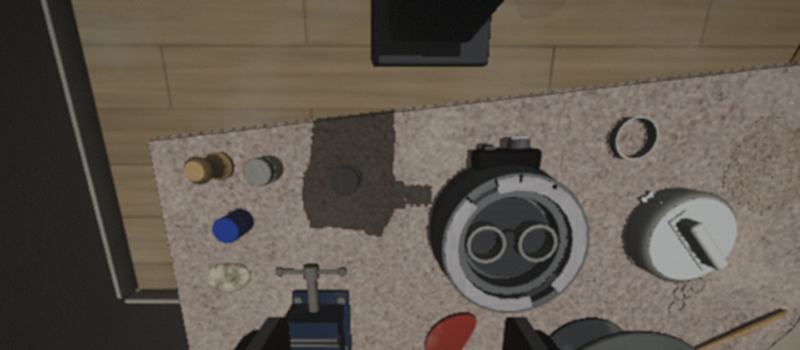

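Top-down view: pot A's cap is at about (206,136) full-res and pot B's at (275,145), in the gripper's shadow. The stamp is left of pot A. The mill sockets are at about (390,195) and (430,194), and the front mark is near (417,144). Next is a closer, centred look for exact mill and pot poses.

>>> {"method": "servo_tool", "body": {"steps": [[[0,0,0],[-1,4,-2],100],[[0,0,0],[-2,8,-4],100],[[0,0,0],[-3,11,-5],100],[[0,0,0],[-3,11,-5],100],[[0,0,0],[-3,11,-5],100]]}}

```text
time_s: 3.82
tool_pos: [0.4032, 0.0075, 0.2517]
tool_rot: [-0.001, 3.141, -0.0]
contact_force: [-0.3, 0.2, -0.4]
width: 0.0855
finger_force: 0.0
```

Run:
```python
from h import *
import pickle
s=env.read_state(); print(s['time_s'],s['tool_pos'],s['tool_rot'],s['qpos'].round(2))
C=cam('wrist'); print('cam pos',-C[0].T@C[1])
im=camera('wrist'); cv2.imwrite('pics/w3.png',im); pickle.dump(C,open('w3.pkl','wb'))
for th,z in [('mill',.085),('pot_1_mid',.05),('cover_grip',.04)]:
    for d in models.cut_out(th,'wrist')[:5]:
        print(th,round(d['confidence'],2),np.round(d['xy']),d['pixels'].sum(),ray('wrist',d['xy'],z,C).round(4))
# rectified top views at z=85 mm (1mm -> 3 px), x down, y right
def rect(im,C,c,z,half,k):
    g=np.arange(-half,half,1/k)/1000; Y,X=np.meshgrid(g+c[1],g+c[0]);
    p=proj(None,np.c_[X.ravel(),Y.ravel(),np.full(X.size,z)],C).reshape(X.shape+(2,)).astype(np.float32)
    return cv2.remap(im,p[...,0],p[...,1],cv2.INTER_CUBIC)
c=(0.455,0.0)
r=rect(im,C,c,.085,100,2.9)
r2=rect(cv2.imread('pics/w2.png'),pickle.load(open('w2.pkl','rb')),(0.395,-0.19),.05,70,2)
r3=r2
r=r[:580]
out=np.zeros((580,800,3),np.uint8); out[:,:580]=r[:, :580]; b=cv2.resize(r2,(220,220)); out[:220,580:]=b
g=cv2.cvtColor(out,cv2.COLOR_BGR2GRAY); out=cv2.convertScaleAbs(out,alpha=1.4,beta=10)
cv2.imwrite('pics/w3r.png',out)
```

```text
3.825 [0.4031866  0.00750214 0.25166195] [-1.30294994e-03  3.14087625e+00 -1.11721482e-04] [-0.57 -0.02  0.43  2.09  0.01  1.07  1.43]
cam pos [0.3224237  0.00698656 0.39343037]
mill 0.68 [185. 173.] 869 [ 0.3954 -0.1345  0.085 ]
mill 0.63 [328. 221.] 14970 [0.4511 0.0186 0.085 ]
pot_1_mid 0.87 [115. 164.] 1025 [ 0.3924 -0.2326  0.05  ]
pot_1_mid 0.64 [ 94. 212.] 1053 [ 0.4537 -0.271   0.05  ]
cover_grip 0.58 [485. 219.] 6127 [0.4668 0.2237 0.04  ]
```

View pics/w3r.png

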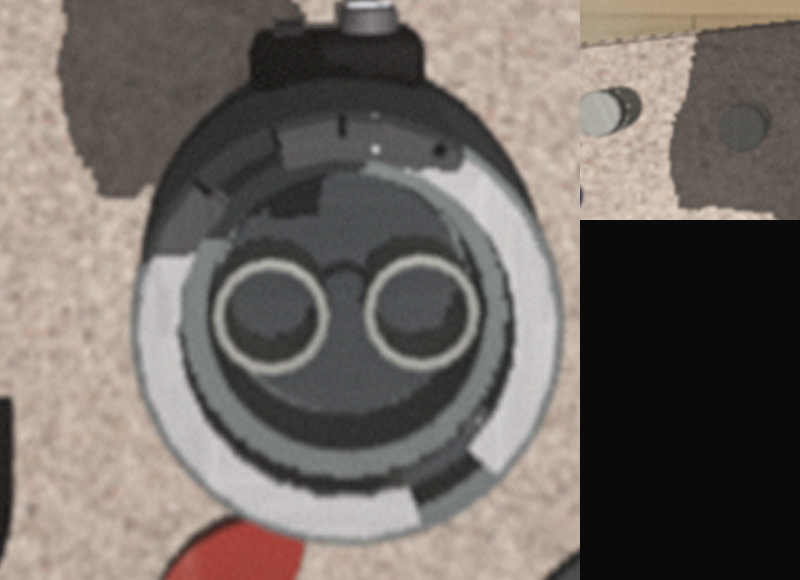

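Rectified at rim height, the view gives the mill centre at pixel (348,329), so about (0.4686, 0.0200). The jog mark (342,125), lock dot (441,150), slot ribs and sockets (271,317) and (421,313) all agree on a yaw of about +0.028. The socket spacing of 53.6 mm matches the stated 54. The pots are near (0.396,-0.247) and (0.406,-0.156). Now I'll turn the gripper across and hover over the pots.

>>> {"method": "servo_tool", "body": {"steps": [[[0,0,0.18],[0,-2,-1],70],[[0,0,0.36],[0,-4,-2],70],[[0,0,0.54],[0,-6,-3],70],[[0,0,0.72],[0,-8,-4],70],[[0,0,0.9],[0,-10,-5],70],[[0,0,1.08],[0,-12,-6],70],[[0,0,1.26],[0,-14,-6],70],[[0,0,1.44],[0,-16,-6],70],[[0,0,1.599],[0,-17,-6],70],[[0,0,1.599],[0,-17,-6],70],[[0,0,1.599],[0,-17,-6],70]]}}

```text
time_s: 5.4
tool_pos: [0.3881, -0.1462, 0.1647]
tool_rot: [1.84, -2.403, -0.068]
contact_force: [0.4, 0.4, -0.6]
width: 0.0594
finger_force: 0.0
```

```bash
cat >> h.py <<'E'
def rect(im,C,c,z,half,k):
    g=np.arange(-half,half,1/k)/1000; Y,X=np.meshgrid(g+c[1],g+c[0]);
    p=proj(None,np.c_[X.ravel(),Y.ravel(),np.full(X.size,z)],C).reshape(X.shape+(2,)).astype(np.float32)
    return cv2.remap(im,p[...,0],p[...,1],cv2.INTER_CUBIC)
E
python3 - <<'E'
from h import *
s=env.read_state(); print(s['time_s'],s['tool_pos'],s['tool_rot'],s['qpos'].round(2))
C=cam('wrist'); print('cam pos',-C[0].T@C[1])
im=camera('wrist'); cv2.imwrite('pics/w4.png',im)
for th,z in [('pot_1_mid',.05)]:
    for d in models.cut_out(th,'wrist')[:5]:
        print(th,round(d['confidence'],2),np.round(d['xy']),d['pixels'].sum(),ray('wrist',d['xy'],z,C).round(4))
r=rect(im,C,(0.4,-0.2),.05,100,2.9)[:580,:580]
cv2.imwrite('pics/w4r.png',cv2.convertScaleAbs(r,alpha=1.5,beta=10))
E
```

```text
5.4 [ 0.38805788 -0.14619045  0.16467145] [ 1.83967681 -2.40298499 -0.06773696] [ 0.84  0.28 -0.75  2.05  0.28  1.02  2.82]
cam pos [ 0.38335214 -0.21861323  0.31047267]
pot_1_mid 0.82 [261.  90.] 1134 [ 0.3948 -0.249   0.05  ]
```

View pics/w4r.png

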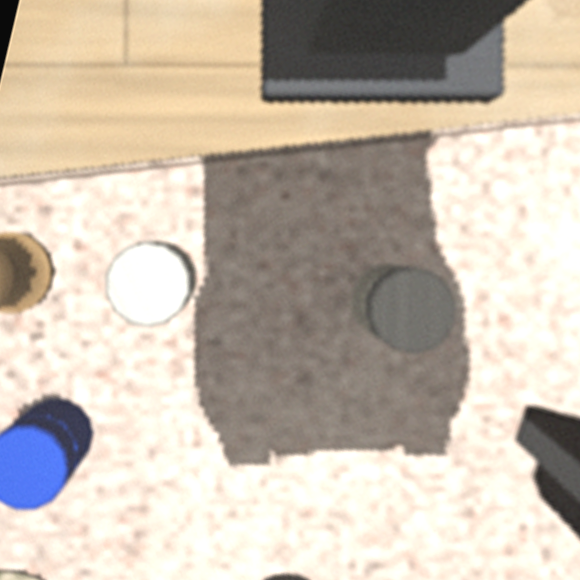

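Rectified at cap-top height, pot A is at pixel (149,284), or (0.398,-0.2486), and pot B at (412,309), or (0.4066,-0.158). The wrist hit the q7 limit turning this way, so I'll unwind and use the other half turn.

>>> {"method": "servo_tool", "body": {"steps": [[[0,0,-0.18],[0,0,1],60],[[0,0,-0.36],[0,0,2],60],[[0,0,-0.54],[0,0,3],60],[[0,0,-0.72],[0,0,3],60],[[0,0,-0.9],[0,0,3],60],[[0,0,-1.08],[0,0,3],60],[[0,0,-1.26],[0,0,3],60],[[0,0,-1.44],[0,0,3],60],[[0,0,-1.6],[0,0,3],60],[[0,0,-1.6],[0,0,3],60]]}}

```text
time_s: 6.75
tool_pos: [0.3882, -0.1457, 0.195]
tool_rot: [-0.453, -3.056, -0.174]
contact_force: [0.4, -0.5, -0.1]
width: 0.0514
finger_force: 0.0
```

```bash
cat >> h.py <<'E'
from scipy.spatial.transform import Rotation as Ro
def st():
    s=env.read_state(); R=Ro.from_rotvec(s['tool_rot']).as_matrix()
    print('t',s['time_s'],'pos',s['tool_pos'].round(4),'yaw_y',np.arctan2(R[1,1],R[0,1]).round(4),'z',R[:,2].round(4),'q',s['qpos'].round(2),'w',round(s['width'],4),'F',s['contact_force'].round(1),'T',s['torque'].round(2))
E
python3 -c "from h import *;st()"
```

```text
t 6.75 pos [ 0.3882 -0.1457  0.195 ] yaw_y 1.273 z [-0.03    0.1177 -0.9926] q [ 0.78  0.18 -0.5   2.04 -0.02  1.01  1.57] w 0.0514 F [ 0.4 -0.5 -0.1] T [-0.11 -0.05 -0.  ]
```

```bash
cat >> h.py <<'E'
def turn(yaw):
    s=env.read_state(); y=np.array([np.cos(yaw),np.sin(yaw),0]); z=np.array([0,0,-1.]); T=np.c_[np.cross(y,z),y,z]
    return (Ro.from_matrix(T)*Ro.from_rotvec(s['tool_rot']).inv()).as_rotvec()
E
python3 -c "
from h import *
print(turn(0.028), (np.array([0.406,-0.157,.1])-env.read_state()['tool_pos'])*100)"
```

```text
[-0.12108233  0.04756909 -1.24665244] [ 1.77985262 -1.13203018 -9.49760815]
```

>>> {"method": "servo_tool", "body": {"steps": [[[-0.017,0.007,-0.178],[0.4,-0.3,0],60],[[-0.034,0.013,-0.356],[0.8,-0.6,0],60],[[-0.052,0.02,-0.534],[1.2,-0.8,-1],60],[[-0.069,0.027,-0.712],[1.6,-1,-2],60],[[-0.086,0.034,-0.89],[1.8,-1.1,-4],60],[[-0.104,0.041,-1.068],[1.8,-1.1,-6],60],[[-0.121,0.048,-1.247],[1.8,-1.1,-9.5],60],[[-0.121,0.048,-1.247],[1.8,-1.1,-9.5],60],[[-0.121,0.048,-1.247],[1.8,-1.1,-9.5],60]]}}

```text
time_s: 7.88
tool_pos: [0.4068, -0.1564, 0.1005]
tool_rot: [-2.183, -2.259, -0.003]
contact_force: [-1.0, 0.3, 0.3]
width: 0.0509
finger_force: 0.0
```

Run:
```python
from h import *
st(); print(turn(0.028)); C=cam('wrist'); print('cam pos',-C[0].T@C[1])
im=camera('wrist'); cv2.imwrite('pics/w5.png',im)
print(proj(None,[[.406,-.157,.05],[.421,-.157,.05],[.391,-.157,.05],[.406,-.142,.05],[.406,-.172,.05]],C).round(0))
for d in models.cut_out('pot_1_mid','wrist')[:3]: print(d['confidence'],d['xy'],d['pixels'].sum())
```

```text
t 7.875 pos [ 0.4068 -0.1564  0.1005] yaw_y 0.0345 z [ 0.001   0.0014 -1.    ] q [ 0.53  0.29 -0.31  2.16  0.13  0.71  0.16] w 0.0509 F [-1.   0.3  0.3] T [-0.   -0.01 -0.  ]
[-0.00136653  0.00103882 -0.00650208]
cam pos [ 0.40289751 -0.07748798  0.24247357]
[[317. 221.]
 [339. 221.]
 [296. 220.]
 [318. 201.]
 [317. 240.]]
0.69 [304.4, 308.6] 1871
0.65 [364.8, 333.4] 635
```

View pics/w5.png

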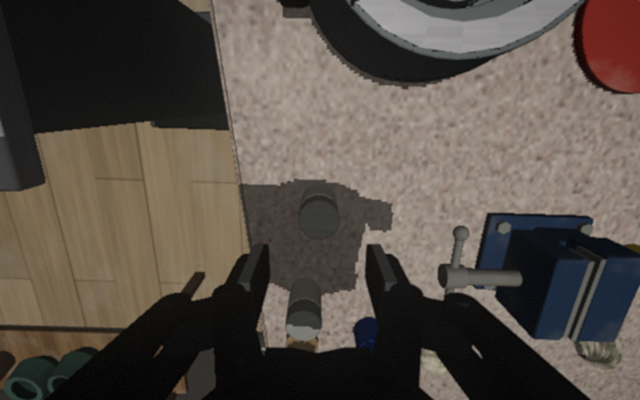

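The wrist view shows pot B between the jaws at about (320,216), against a prediction of (317,221), so a few mm off in y. I'll refine it numerically on the crop.

Run:
```python
from h import *
C=cam('wrist'); im=cv2.imread('pics/w5.png')
r=rect(im,C,(.407,-.156),.05,30,5); g=cv2.GaussianBlur(cv2.cvtColor(r,cv2.COLOR_BGR2GRAY),(7,7),0)
h=cv2.HoughCircles(g,cv2.HOUGH_GRADIENT,1,5,param1=40,param2=8,minRadius=70,maxRadius=80)
print([(.407+(b/5-30)/1000,-.156+(a/5-30)/1000,c/5) for a,b,c in h[0][:5]])
gx=np.abs(cv2.Sobel(g,cv2.CV_32F,1,0))+np.abs(cv2.Sobel(g,cv2.CV_32F,0,1))
cv2.imwrite('pics/w5r.png',cv2.resize(cv2.equalizeHist(g),None,fx=2,fy=2))
```

```text
Traceback (most recent call last):
TypeError: 'NoneType' object is not subscriptable
```

Run:
```python
from h import *
C=cam('wrist'); im=cv2.imread('pics/w5.png')
r=rect(im,C,(.407,-.156),.05,30,5); g=cv2.GaussianBlur(cv2.cvtColor(r,cv2.COLOR_BGR2GRAY),(7,7),0)
cv2.imwrite('pics/w5r.png',cv2.resize(cv2.equalizeHist(g),None,fx=1.6,fy=1.6))
```

```text
(no output)
```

View pics/w5r.png

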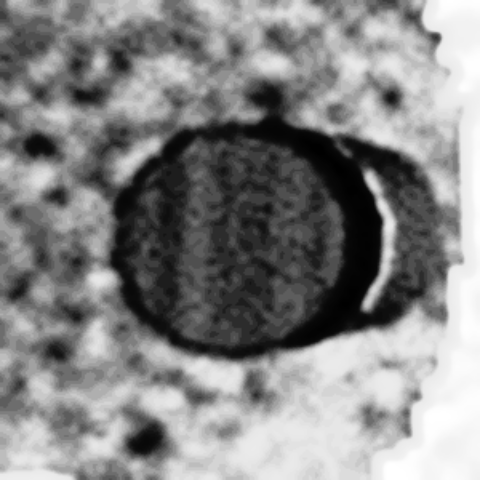

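The cap circle is centred at (234,238) in the 8 px/mm crop, so the pot is at (0.4067,-0.1568), directly under the TCP. Descending and gripping.

>>> {"method": "servo_tool", "body": {"steps": [[[0,0,0],[0,0,-4],60],[[0,0,0],[0,0,-7],60],[[0,0,0],[0,0,-7.4],60],[[0,0,0],[0,0,-7.4],60],[[0,0,0],[0,0,-7.4],0],[[0,0,0],[0,0,-7.4],0],[[0,0,0],[0,0,-7.4],0],[[0,0,0],[0,0,-7.4],0],[[0,0,0],[0,0,-7.4],0]], "squeeze": 40}}

```text
time_s: 9.1
tool_pos: [0.4071, -0.1569, 0.027]
tool_rot: [2.189, 2.251, 0.003]
contact_force: [-0.7, -0.3, 7.4]
width: 0.0286
finger_force: 38.9
```

```bash
python3 -c "
from h import *
st();print(turn(0.028),(np.array([.4694,-.007,.14])-env.read_state()['tool_pos'])*100)"
```

```text
t 9.1 pos [ 0.4071 -0.1569  0.027 ] yaw_y 0.0282 z [ 2.6e-03  4.0e-04 -1.0e+00] q [ 0.48  0.43 -0.27  2.21  0.22  0.53  0.08] w 0.0286 F [-0.7 -0.3  7.4] T [-0.03  0.26  0.02]
[-0.00044407  0.00258051 -0.00017132] [ 6.23279742 14.99302264 11.30318344]
```

>>> {"method": "servo_tool", "body": {"steps": [[[0,0,0],[0,0,5],0],[[0,0,0],[0,0,10],0],[[0,0,0],[2,5,11.3],0],[[0,0,0],[4,10,11.3],0],[[0,0,0],[6.2,14,11.3],0],[[0,0,0],[6.2,15,11.3],0],[[0,0,0],[6.2,15,11.3],0],[[0,0,0],[6.2,15,11.3],0],[[0,0,0],[6.2,15,11.3],0]]}}

```text
time_s: 10.22
tool_pos: [0.4678, -0.0079, 0.1387]
tool_rot: [-2.192, -2.25, -0.001]
contact_force: [-1.2, -0.5, -0.4]
width: 0.0283
finger_force: 40.4
```

Run:
```python
from h import *
st(); print(turn(.028),(np.array([.4694,-.007,.105])-env.read_state()['tool_pos'])*100)
C=cam('wrist'); im=camera('wrist'); cv2.imwrite('pics/w6.png',im)
r=rect(im,C,(.469,.02),.074,60,4.5)
r2=rect(im,C,(.469,.02),.139,40,4)
o=np.zeros((540,800,3),np.uint8); o[:,:540]=r[:540,:540]; o[:260,540:]=cv2.resize(r2,(260,260))
cv2.imwrite('pics/w6r.png',cv2.convertScaleAbs(o,alpha=1.5,beta=10))
```

```text
t 10.225 pos [ 0.4678 -0.0079  0.1387] yaw_y 0.026 z [ 2.e-04  9.e-04 -1.e+00] q [ 0.27  0.29 -0.42  2.05  0.16  0.83 -0.21] w 0.0283 F [-1.2 -0.5 -0.4] T [ 0.01 -0.03 -0.02]
[-0.00094673  0.0002247   0.00200123] [ 0.16165302  0.08859261 -3.37132902]
```

>>> {"method": "servo_tool", "body": {"steps": [[[0,0,0],[0.16,0.09,-1],0],[[0,0,0],[0.16,0.09,-2.5],0],[[0,0,0],[0.16,0.09,-3.5],0],[[0,0,0],[0.16,0.09,-4.1],0],[[0,0,0],[0.16,0.09,-4.1],0]]}}

```text
time_s: 10.9
tool_pos: [0.4694, -0.0056, 0.0971]
tool_rot: [-2.189, -2.251, -0.001]
contact_force: [-0.4, 0.1, -1.3]
width: 0.0285
finger_force: 40.3
```

```bash
python3 -c "
from h import *
st()"
```

```text
t 10.9 pos [ 0.4694 -0.0056  0.0971] yaw_y 0.0283 z [-8.0e-04  1.6e-03 -1.0e+00] q [ 0.24  0.36 -0.4   2.08  0.2   0.74 -0.25] w 0.0285 F [-0.4  0.1 -1.3] T [-0.01 -0.01 -0.  ]
```

>>> {"method": "servo_tool", "body": {"steps": [[[0,0,0],[0,-0.1,-0.7],0],[[0,0,0],[0,-0.1,-1.4],0],[[0,0,0],[0,-0.1,-1.9],0],[[0,0,0],[0,-0.1,-1.9],0]]}}

```text
time_s: 11.4
tool_pos: [0.4696, -0.0066, 0.0784]
tool_rot: [-2.189, -2.252, -0.002]
contact_force: [-0.5, 0.0, -1.1]
width: 0.0289
finger_force: 40.4
```

```bash
python3 -c "
from h import *
st()"
```

```text
t 11.4 pos [ 0.4696 -0.0066  0.0784] yaw_y 0.0282 z [-0.      0.0015 -1.    ] q [ 0.23  0.39 -0.39  2.09  0.22  0.7  -0.27] w 0.0289 F [-0.5  0.  -1.1] T [-0.05 -0.02 -0.02]
```

>>> {"method": "servo_tool", "body": {"steps": [[[0,0,0],[0,0,-0.1],55],[[0,0,0],[0,0,-0.1],55],[[0,0,0],[0,0,0],55],[[0,0,0],[0,0,4],55],[[0,0,0],[-1,-3,6],60],[[0,0,0],[-3,-9,6],60],[[0,0,0],[-5,-15,6],60],[[0,0,0],[-7.2,-20,6],60],[[0,0,0],[-7.2,-24.1,4],60],[[0,0,0],[-7.2,-24.1,3],60],[[0,0,0],[-7.2,-24.1,3],60]]}}

```text
time_s: 12.78
tool_pos: [0.3973, -0.2467, 0.108]
tool_rot: [-2.188, -2.251, -0.002]
contact_force: [-0.0, 0.5, 0.6]
width: 0.0507
finger_force: 0.0
```

Run:
```python
from h import *
st(); print(turn(.028))
C=cam('wrist'); im=camera('wrist'); cv2.imwrite('pics/w7.png',im)
r=rect(im,C,(.397,-.248),.05,35,6)
cv2.imwrite('pics/w7r.png',cv2.convertScaleAbs(r,alpha=1.2,beta=5))
```

```text
t 12.775 pos [ 0.3973 -0.2467  0.108 ] yaw_y 0.0283 z [-0.001   0.0029 -1.    ] q [ 0.7   0.32 -0.29  2.08  0.13  0.76  0.36] w 0.0507 F [-0.   0.5  0.6] T [ 0.04 -0.    0.06]
[-0.00293627 -0.00101044 -0.00027448]
```

View pics/w7r.png

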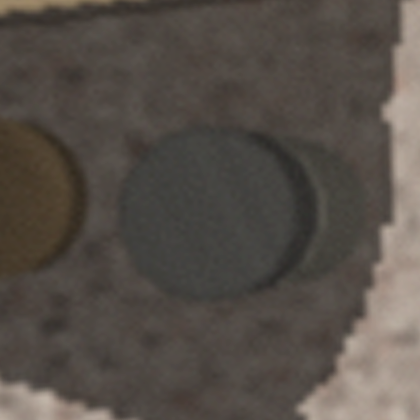

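The rectified crop has pot A's cap centred at (209,213), so it's at (0.3975,-0.2482), with the stamp clear on the left. Gripping.

>>> {"method": "servo_tool", "body": {"steps": [[[-0.002,0,0],[0,-0.15,-4],60],[[-0.002,0,0],[0,-0.15,-7.5],60],[[-0.002,0,0],[0,-0.15,-8.1],60],[[-0.002,0,0],[0,-0.15,-8.1],60],[[-0.002,0,0],[0,-0.15,-8.1],0],[[-0.002,0,0],[0,-0.15,-8.1],0],[[-0.002,0,0],[0,-0.15,-8.1],0],[[-0.002,0,0],[0,-0.15,-8.1],0],[[-0.002,0,0],[0,-0.15,-8.1],0]], "squeeze": 40}}

```text
time_s: 13.95
tool_pos: [0.3988, -0.2494, 0.0292]
tool_rot: [2.188, 2.25, 0.001]
contact_force: [-0.5, 1.7, 4.8]
width: 0.0289
finger_force: 39.0
```

```bash
python3 -c "
from h import *
st();print(turn(0.028),(np.array([.4678,.047,.14])-env.read_state()['tool_pos'])*100)"
```

```text
t 13.95 pos [ 0.3988 -0.2494  0.0292] yaw_y 0.0281 z [ 0.0027 -0.0018 -1.    ] q [ 0.66  0.46 -0.25  2.13  0.2   0.57  0.29] w 0.0289 F [-0.5  1.7  4.8] T [0.28 0.15 0.04]
[ 0.00177504  0.00270467 -0.00010947] [ 6.9031227  29.64496532 11.08149416]
```

>>> {"method": "servo_tool", "body": {"steps": [[[0,0,0],[0,0,5],0],[[0,0,0],[0,0,10],0],[[0,0,0],[1,4,11.6],0],[[0,0,0],[2.5,10,11.6],0],[[0,0,0],[4,16,11.6],0],[[0,0,0],[5.5,22,11.6],0],[[0,0,0],[6.9,27,11.6],0],[[0,0,0],[6.9,29.5,11.6],0],[[0,0,0],[6.9,29.5,11.1],0],[[0,0,0],[6.9,29.5,11.1],0],[[0,0,0],[6.9,29.5,11.1],0]]}}

```text
time_s: 15.32
tool_pos: [0.4667, 0.0445, 0.1388]
tool_rot: [2.192, 2.249, -0.001]
contact_force: [0.0, -0.1, -0.8]
width: 0.0283
finger_force: 40.3
```

Run:
```python
from h import *
st(); print(turn(.028),(np.array([.4678,.0458,.0995])-env.read_state()['tool_pos'])*100)
```

```text
t 15.325 pos [0.4667 0.0445 0.1388] yaw_y 0.026 z [ 4.0e-04 -1.1e-03 -1.0e+00] q [ 0.19  0.3  -0.46  2.04  0.18  0.84 -0.35] w 0.0283 F [ 0.  -0.1 -0.8] T [ 0.01  0.04 -0.02]
[0.0011145  0.00041665 0.00201579] [ 0.11177505  0.13169324 -3.93076295]
```

>>> {"method": "servo_tool", "body": {"steps": [[[0,0,0],[0.1,0.05,-1.5],0],[[0,0,0],[0.1,0.05,-3],0],[[0,0,0],[0.1,0.05,-3.8],0],[[0,0,0],[0.1,0.05,-3.9],0],[[0,0,0],[0.1,0.05,-3.9],0]]}}

```text
time_s: 15.95
tool_pos: [0.4676, 0.0465, 0.0996]
tool_rot: [2.19, 2.252, -0.001]
contact_force: [0.2, 0.0, -1.3]
width: 0.0287
finger_force: 40.2
```

```bash
python3 -c "
from h import *
st()"
```

```text
t 15.95 pos [0.4676 0.0465 0.0996] yaw_y 0.0283 z [-1.e-04 -5.e-04 -1.e+00] q [ 0.17  0.36 -0.44  2.08  0.22  0.75 -0.39] w 0.0287 F [ 0.2  0.  -1.3] T [-0.02 -0.01 -0.02]
```

Sliding in freely; lowering to home (TCP about 0.080), releasing and rising.

>>> {"method": "servo_tool", "body": {"steps": [[[0,0,0],[0,-0.05,-0.8],0],[[0,0,0],[0,-0.05,-1.5],0],[[0,0,0],[0,-0.05,-1.95],0],[[0,0,0],[0,-0.05,-1.95],0],[[0,0,0],[0,-0.05,-1.95],0],[[0,0,0],[0,-0.05,-2],55],[[0,0,0],[0,-0.05,-2],55],[[0,0,0],[0,-0.05,-1.9],55],[[0,0,0],[0,-0.05,3],60],[[0,0,0],[0,-0.05,7],100],[[0,0,0],[0,-0.05,10],100],[[0,0,0],[0,-0.05,12],100]]}}

```text
time_s: 17.45
tool_pos: [0.468, 0.0459, 0.2213]
tool_rot: [2.189, 2.251, 0.002]
contact_force: [-1.0, -0.2, -0.4]
width: 0.0854
finger_force: 0.0
```

Run:
```python
from h import *
st(); C=cam('wrist'); im=camera('wrist'); cv2.imwrite('pics/w8.png',im)
print('cam',-C[0].T@C[1])
for d in models.cut_out('pot_1_mid','wrist')[:4]: print('pot',d['confidence'],d['xy'],d['pixels'].sum(),ray(None,d['xy'],.101,C))
for d in models.cut_out('cover_grip','wrist')[:4]: print('cov',d['confidence'],d['xy'],d['pixels'].sum(),ray(None,d['xy'],.045,C))
# compare pot A cap mask pixel with expected
for p in [(.4678,.047),(.4694,-.007)]: print(proj(None,[[*p,.101]],C))
```

```text
t 17.45 pos [0.468  0.0459 0.2213] yaw_y 0.0279 z [ 2.1e-03 -6.0e-04 -1.0e+00] q [ 0.23  0.19 -0.49  1.95  0.11  1.03 -0.28] w 0.0854 F [-1.  -0.2 -0.4] T [-0.05 -0.06 -0.03]
cam [0.46446619 0.12513743 0.36307945]
pot 0.86 [320.8, 183.3] 976 [0.47039744 0.05349274 0.101     ]
cov 0.88 [326.7, 18.8] 3751 [0.47234107 0.19953312 0.045     ]
cov 0.5 [315.3, 239.0] 943 [ 0.4672107  -0.03059031  0.045     ]
[[317.78765969 189.9883237 ]]
[[317.91782018 242.58538471]]
```

Both pots are in. Now I'll turn the wrist back (camera on the robot side) and go look at the cover.

>>> {"method": "servo_tool", "body": {"steps": [[[0,0,0.18],[0,1,2],100],[[0,0,0.36],[-0.5,3,3],100],[[0,0,0.54],[-1,5,3],100],[[0,0,0.72],[-1.5,7,3],100],[[0,0,0.9],[-2,9,3],100],[[0,0,1.08],[-2.5,11,3],100],[[0,0,1.26],[-3,13,3],100],[[0,0,1.44],[-3,15,3],100],[[0,0,1.57],[-3,15,3],100],[[0,0,1.57],[-3,15,3],100],[[0,0,1.57],[-3,15,3],100]]}}

```text
time_s: 18.98
tool_pos: [0.4375, 0.1954, 0.249]
tool_rot: [0.038, -3.141, -0.0]
contact_force: [-0.7, 0.5, 0.4]
width: 0.0859
finger_force: 0.0
```

Run:
```python
from h import *
import pickle
st(); C=cam('wrist'); im=camera('wrist'); cv2.imwrite('pics/w9.png',im); pickle.dump(C,open('w9.pkl','wb'))
print('cam',-C[0].T@C[1])
for d in models.cut_out('cover_grip','wrist')[:4]:
    m=d['pixels']; print('cov',d['confidence'],d['xy'],m.sum(),ray(None,d['xy'],.045,C))
r=rect(im,C,(.468,.234),.066,70,4.2)   # bar top plane
r2=rect(im,C,(.4686,.02),.101,60,1.6)
print(r.shape,r2.shape)
o=np.zeros((590,790,3),np.uint8); h=r.shape[0]; o[:588,:588]=r[:588,:588]; k=min(200,r2.shape[0]); o[:k,590:590+k]=r2[:k,:k]
cv2.imwrite('pics/w9r.png',o)
```

```text
t 18.975 pos [0.4375 0.1954 0.249 ] yaw_y 1.5947 z [-7.e-04  1.e-04 -1.e+00] q [ 0.17  0.23 -0.8   1.87  0.18  1.11  0.9 ] w 0.0859 F [-0.7  0.5  0.4] T [-0.07 -0.02 -0.02]
cam [0.35695184 0.19304309 0.39082936]
cov 0.96 [348.6, 194.5] 5864 [0.46423799 0.23398374 0.045     ]
(588, 588, 3) (192, 192, 3)
```

View pics/w9r.png

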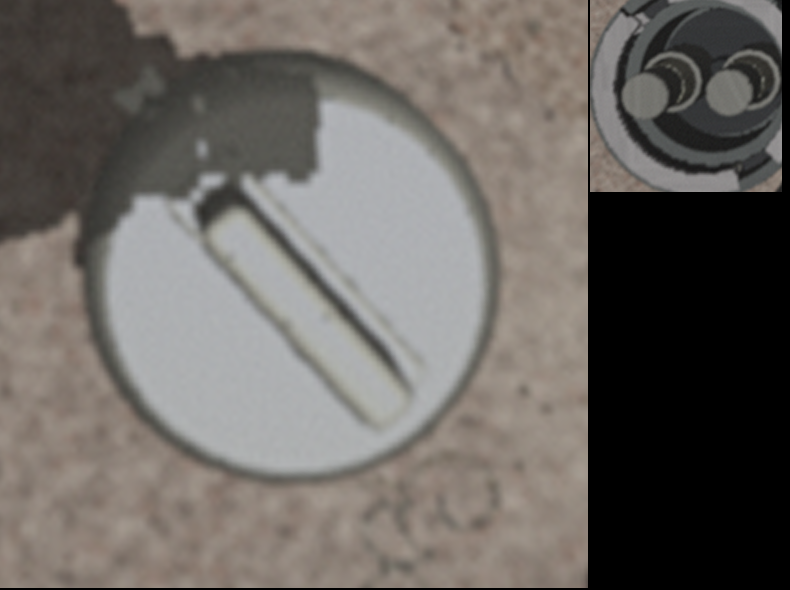

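The crop shows the grip bar running from about (225,220) to (394,415): centre (0.4736, 0.2377), angle about 0.72 rad. In the inset, the pot caps sit at ±26 mm about the mill axis at a height of 101 mm, so both are seated. Going for the bar.

>>> {"method": "servo_tool", "body": {"steps": [[[0,0,0.18],[1.5,2,-3],100],[[0,0,0.36],[3.6,4.2,-6],100],[[0,0,0.54],[3.6,4.2,-9],100],[[0,0,0.695],[3.6,4.2,-12],100],[[0,0,0.695],[3.6,4.2,-12],70],[[0,0,0.695],[3.6,4.2,-12],60],[[0,0,0.695],[3.6,4.2,-12],60]]}}

```text
time_s: 19.95
tool_pos: [0.4745, 0.2383, 0.1311]
tool_rot: [-1.106, 2.938, 0.0]
contact_force: [0.3, 0.1, 0.0]
width: 0.0515
finger_force: 0.0
```

Run:
```python
from h import *
st(); print(turn(2.29),(np.array([.4736,.2377,.045])-env.read_state()['tool_pos'])*100)
C=cam('wrist'); im=camera('wrist'); cv2.imwrite('pics/w10.png',im)
print(proj(None,[[.4736,.2377,.066],[.4736+.033*np.cos(.72),.2377+.033*np.sin(.72),.066],[.4736-.033*np.cos(.72),.2377-.033*np.sin(.72),.066]],C))
# bar outline: rectify in bar frame, gradient profile across bar
r=rect(im,C,(.4736,.2377),.066,45,8); g=cv2.GaussianBlur(cv2.cvtColor(r,cv2.COLOR_BGR2GRAY),(5,5),0)
M=cv2.getRotationMatrix2D((360,360),-(90-np.degrees(.72))+0,1)
best=[]
for a in np.arange(.60,.86,.02):
    # rotate so that bar axis is vertical: sample grid
    t=np.arange(-25,25,.5); w=np.arange(-14,14,.25); T,W=np.meshgrid(t,w,indexing='ij')
    X=T*np.cos(a)-W*np.sin(a); Y=T*np.sin(a)+W*np.cos(a)
    q=cv2.remap(g,(360+8*Y).astype(np.float32),(360+8*X).astype(np.float32),cv2.INTER_LINEAR).astype(float)
    pr=q.mean(0); best.append((np.abs(np.diff(pr)).max(),np.square(np.diff(pr)).sum(),a))
    if abs(a-.72)<.001: print('across w=-14..14 by 1mm',pr[::4].round(0)); ax=q[:,48:64].mean(1)
print(max(best,key=lambda b:b[1]))
a=max(best,key=lambda b:b[1])[2]; t=np.arange(-42,42,1.); 
print('along',[int(g[int(np.clip(360+8*x*np.cos(a),0,719)),int(np.clip(360+8*x*np.sin(a),0,719))]) for x in t])
```

```text
t 19.95 pos [0.4745 0.2383 0.1311] yaw_y 2.2907 z [ 0.0025  0.0012 -1.    ] q [ 0.1   0.51 -0.86  1.89  0.47  0.95  1.31] w 0.0515 F [0.3 0.1 0. ] T [-0.03 -0.03 -0.  ]
[-0.00118922  0.00247501 -0.00067629] [-0.0866348  -0.05820898 -8.61112557]
[[317.21143357 213.29911968]
 [317.27318394 252.50267343]
 [317.14364944 170.26489852]]
across w=-14..14 by 1mm [106. 107. 108. 104.  94.  99.  94.  74.  73.  79.  83.  85.  85.  87.
  88.  89.  88.  87.  84.  76.  83. 110. 114. 107. 119. 128. 128. 127.]
(np.float64(7.659999999999997), np.float64(594.7660999999999), np.float64(0.7400000000000001))
along [75, 81, 81, 81, 82, 71, 54, 54, 55, 58, 67, 76, 79, 80, 82, 81, 81, 82, 83, 82, 81, 84, 81, 83, 81, 82, 81, 82, 82, 81, 81, 84, 81, 83, 82, 84, 83, 82, 82, 82, 81, 85, 83, 83, 84, 82, 82, 84, 84, 84, 84, 83, 84, 84, 85, 82, 85, 83, 84, 83, 84, 82, 82, 112, 152, 170, 170, 171, 171, 170, 171, 171, 165, 155, 162, 172, 161, 118, 96, 112, 129, 132, 131, 128]
```

>>> {"method": "servo_tool", "body": {"steps": [[[-0.001,0.002,0],[-0.05,-0.05,-4],60],[[-0.001,0.002,0],[-0.05,-0.05,-7.5],60],[[-0.001,0.002,0],[-0.05,-0.05,-8.5],60],[[-0.001,0.002,0],[-0.05,-0.05,-8.5],60],[[-0.001,0.002,0],[-0.05,-0.05,-8.5],0],[[-0.001,0.002,0],[-0.05,-0.05,-8.5],0],[[-0.001,0.002,0],[-0.05,-0.05,-8.5],0],[[-0.001,0.002,0],[-0.05,-0.05,-8.5],0],[[-0.001,0.002,0],[-0.05,-0.05,-8.5],0],[[-0.001,0.002,0],[-0.05,-0.05,-8.5],0]], "squeeze": 70}}

```text
time_s: 21.25
tool_pos: [0.474, 0.2378, 0.046]
tool_rot: [-1.11, 2.939, 0.0]
contact_force: [-0.7, -0.7, 6.1]
width: 0.0123
finger_force: 69.2
```

```bash
python3 -c "
from h import *
st()"
```

```text
t 21.25 pos [0.474  0.2378 0.046 ] yaw_y 2.293 z [ 2.e-04  1.e-04 -1.e+00] q [ 0.02  0.62 -0.76  1.96  0.59  0.8   1.21] w 0.0123 F [-0.7 -0.7  6.1] T [-0.16  0.15  0.05]
```

>>> {"method": "servo_tool", "body": {"steps": [[[0,0,0],[0,0,4],0],[[0,0,0],[0,0,9],0],[[0,0,0],[0,0,12.5],0],[[0,0,-0.05],[0,-4,12.5],0],[[0,0,-0.1],[-0.2,-9,12.5],0],[[0,0,-0.144],[-0.4,-14,12.5],0],[[0,0,-0.144],[-0.5,-19,12.5],0],[[0,0,-0.144],[-0.5,-21.8,12.5],0],[[0,0,-0.144],[-0.5,-21.8,12.5],0],[[0,0,-0.144],[-0.5,-21.8,12.5],0],[[0,0,-0.144],[-0.5,-21.8,12.5],0]]}}

```text
time_s: 22.62
tool_pos: [0.4682, 0.0207, 0.1699]
tool_rot: [0.898, -3.009, -0.001]
contact_force: [0.5, 0.2, -1.8]
width: 0.0124
finger_force: 68.6
```

Run:
```python
from h import *
st(); print(turn(2.149),(np.array([.4686,.02,.133])-env.read_state()['tool_pos'])*100)
C=cam('wrist'); im=camera('wrist'); cv2.imwrite('pics/w11.png',im)
# cover disc top edge: where is cover centre relative to TCP? fit mask
d=models.cut_out('cover_grip','wrist')
if d: print(d[0]['confidence'],d[0]['xy'],d[0]['pixels'].sum())
zc=env.read_state()['tool_pos'][2]-.046
# rough disc outline: predicted cover rim outline vs image brightness, centred at TCP
p=env.read_state()['tool_pos']
r=rect(im,C,p[:2],zc+.04,75,3); g=cv2.GaussianBlur(cv2.cvtColor(r,cv2.COLOR_BGR2GRAY),(5,5),0).astype(int)
for a in range(0,360,20):
    ca,sa=np.cos(np.radians(a)),np.sin(np.radians(a))
    print(a,[g[int(225+3*R*ca),int(225+3*R*sa)] for R in range(44,66,1)])
```

```text
t 22.625 pos [0.4682 0.0207 0.1699] yaw_y 2.1511 z [-1.5e-03  2.0e-04 -1.0e+00] q [ 0.58  0.34 -0.87  1.99  0.31  0.95  1.7 ] w 0.0124 F [ 0.5  0.2 -1.8] T [0.02 0.01 0.05]
[-0.00024663 -0.00147649 -0.00212892] [ 0.03821129 -0.07073642 -3.68728089]
0.59 [317.2, 224.4] 20990
0 [np.int64(9), np.int64(10), np.int64(10), np.int64(9), np.int64(10), np.int64(9), np.int64(10), np.int64(12), np.int64(9), np.int64(8), np.int64(10), np.int64(11), np.int64(8), np.int64(11), np.int64(9), np.int64(9), np.int64(7), np.int64(11), np.int64(10), np.int64(9), np.int64(8), np.int64(8)]
20 [np.int64(9), np.int64(12), np.int64(13), np.int64(36), np.int64(75), np.int64(56), np.int64(40), np.int64(35), np.int64(35), np.int64(34), np.int64(27), np.int64(21), np.int64(19), np.int64(15), np.int64(10), np.int64(6), np.int64(6), np.int64(7), np.int64(6), np.int64(8), np.int64(6), np.int64(7)]
40 [np.int64(71), np.int64(70), np.int64(69), np.int64(70), np.int64(69), np.int64(68), np.int64(66), np.int64(68), np.int64(66), np.int64(64), np.int64(61), np.int64(51), np.int64(48), np.int64(47), np.int64(46), np.int64
[... 4158 characters left out ...]
(67), np.int64(73), np.int64(80), np.int64(81), np.int64(75), np.int64(67)]
320 [np.int64(79), np.int64(79), np.int64(79), np.int64(77), np.int64(69), np.int64(55), np.int64(55), np.int64(98), np.int64(97), np.int64(84), np.int64(79), np.int64(70), np.int64(71), np.int64(62), np.int64(62), np.int64(61), np.int64(60), np.int64(60), np.int64(60), np.int64(59), np.int64(61), np.int64(61)]
340 [np.int64(59), np.int64(45), np.int64(18), np.int64(10), np.int64(11), np.int64(9), np.int64(11), np.int64(12), np.int64(12), np.int64(12), np.int64(14), np.int64(13), np.int64(13), np.int64(14), np.int64(14), np.int64(13), np.int64(13), np.int64(12), np.int64(14), np.int64(14), np.int64(12), np.int64(13)]
```

The cover's top-face edge lies at about 48 mm all round the TCP, so it's held centred. Lowering over the slots.

>>> {"method": "servo_tool", "body": {"steps": [[[0,-0.001,-0.002],[0.04,-0.05,-1.5],0],[[0,-0.001,-0.002],[0.04,-0.05,-2.8],0],[[0,-0.001,-0.002],[0.04,-0.05,-3.4],0],[[0,-0.001,-0.002],[0.04,-0.05,-3.4],0]]}}

```text
time_s: 23.22
tool_pos: [0.4682, 0.019, 0.1349]
tool_rot: [0.893, -3.01, -0.001]
contact_force: [0.9, 0.3, -1.2]
width: 0.0122
finger_force: 68.6
```

```bash
python3 -c "
from h import *
st()"
```

```text
t 23.225 pos [0.4682 0.019  0.1349] yaw_y 2.1475 z [-2.4e-03  3.0e-04 -1.0e+00] q [ 0.55  0.39 -0.84  2.03  0.37  0.88  1.65] w 0.0122 F [ 0.9  0.3 -1.2] T [-0.03  0.03 -0.02]
```

>>> {"method": "servo_tool", "body": {"steps": [[[0,-0.002,0],[0.04,0.08,-0.3],0],[[0,-0.002,0],[0.04,0.08,-0.7],0],[[0,-0.002,0],[0.04,0.08,-1.0],0],[[0,-0.002,0],[0.04,0.08,-1.0],0]]}}

```text
time_s: 23.72
tool_pos: [0.4689, 0.0196, 0.1255]
tool_rot: [-0.892, 3.011, -0.001]
contact_force: [-0.8, -0.6, -2.5]
width: 0.0124
finger_force: 68.6
```

```bash
python3 -c "
from h import *
st()"
```

```text
t 23.725 pos [0.4689 0.0196 0.1255] yaw_y 2.147 z [ 8.e-04 -2.e-04 -1.e+00] q [ 0.53  0.4  -0.83  2.04  0.39  0.86  1.63] w 0.0124 F [-0.8 -0.6 -2.5] T [-0.05 -0.01 -0.04]
```

Lug bottoms are about 5 mm below the flange top with no contact. Down to the seat.

>>> {"method": "servo_tool", "body": {"steps": [[[0,0,0],[0,0.02,-0.4],0],[[0,0,0],[0,0.02,-0.7],0],[[0,0,0],[0,0.02,-0.85],0],[[0,0,0],[0,0.02,-0.85],0]]}}

```text
time_s: 24.22
tool_pos: [0.469, 0.0198, 0.118]
tool_rot: [-0.892, 3.011, -0.002]
contact_force: [-4.7, -1.6, 13.1]
width: 0.0124
finger_force: 70.6
```

```bash
python3 -c "
from h import *
st()"
```

```text
t 24.225 pos [0.469  0.0198 0.118 ] yaw_y 2.147 z [ 0.0011 -0.0012 -1.    ] q [ 0.52  0.41 -0.82  2.04  0.4   0.85  1.62] w 0.0124 F [-4.7 -1.6 13.1] T [-0.17  1.09  0.01]
```

Seated at TCP z = 0.118 with a light 13 N push. Twisting clockwise.

>>> {"method": "servo_tool", "body": {"steps": [[[0,0,-0.08],[-0.02,0.02,0.02],0],[[0,0,-0.16],[-0.02,0.02,0.02],0],[[0,0,-0.24],[-0.02,0.02,0.02],0],[[0,0,-0.32],[-0.02,0.02,0.02],0],[[0,0,-0.32],[-0.02,0.02,0.02],0]], "squeeze": 90}}

```text
time_s: 24.85
tool_pos: [0.4695, 0.0204, 0.118]
tool_rot: [-0.4, 3.114, -0.002]
contact_force: [-1.2, 0.5, 5.6]
width: 0.012
finger_force: 88.3
```

```bash
python3 -c "
from h import *
st()"
```

```text
t 24.85 pos [0.4695 0.0204 0.118 ] yaw_y 1.8266 z [ 2.5e-03 -7.0e-04 -1.0e+00] q [ 0.47  0.39 -0.74  2.05  0.36  0.83  1.34] w 0.012 F [-1.2  0.5  5.6] T [ 0.03  0.23 -0.07]
```

>>> {"method": "servo_tool", "body": {"steps": [[[0,0,-0.07],[-0.04,-0.02,-0.02],0],[[0,0,-0.14],[-0.04,-0.02,-0.02],0],[[0,0,-0.19],[-0.04,-0.02,-0.02],0],[[0,0,-0.22],[-0.04,-0.02,-0.02],0],[[0,0,-0.228],[-0.04,-0.02,-0.02],0],[[0,0,-0.228],[-0.04,-0.02,-0.02],0],[[0,0,-0.228],[-0.04,-0.02,-0.02],0]]}}

```text
time_s: 25.72
tool_pos: [0.4695, 0.0205, 0.118]
tool_rot: [-0.047, 3.138, -0.001]
contact_force: [0.1, 0.7, 7.7]
width: 0.0117
finger_force: 88.6
```

Run:
```python
from h import *
import pickle
st()
C=cam('wrist'); im=camera('wrist'); cv2.imwrite('pics/w12.png',im); p=env.read_state()['tool_pos']
def blackspot(img,C,z,Rr,lo,hi,th0=None):
    a=np.arange(lo,hi,.01); out=[]
    for x in a: # direction rotated ccw from -x
        P=[[.4686-R*np.cos(x),.02-R*np.sin(x),z] for R in Rr]
        uv=proj(None,P,C).astype(np.float32); g=cv2.cvtColor(img,cv2.COLOR_BGR2GRAY)
        out.append(cv2.remap(g,uv[:,0],uv[:,1],cv2.INTER_LINEAR).mean())
    return a,np.array(out)
# jog mark & slot angles: before (w3) and now
for n,(i,c) in {'w3':(cv2.imread('pics/w3.png'),pickle.load(open('w3.pkl','rb'))),'now':(im,C)}.items():
    a,o=blackspot(i,c,.085,[.068,.07,.072],-.2,.25); print(n,[(round(x,2),int(v)) for x,v in zip(a,o)][::2])
# bar orientation: gradient-sharpness over angle at bar base plane (z=.138 top of bar)
g=cv2.cvtColor(im,cv2.COLOR_BGR2GRAY); bz=p[2]-.046+.066
res=[]
for b in np.arange(-.15,.2,.01):
    t=np.r_[np.arange(-31,-14,.5)]; w=np.arange(-11,11,.25); T,W=np.meshgrid(t,w,indexing='ij')
    X=p[0]+(T*np.cos(b)-W*np.sin(b))/1e3; Y=p[1]+(T*np.sin(b)+W*np.cos(b))/1e3
    uv=proj(None,np.c_[X.ravel(),Y.ravel(),np.full(X.size,bz)],C).astype(np.float32)
    q=cv2.remap(g,uv[:,0].reshape(T.shape),uv[:,1].reshape(T.shape),cv2.INTER_LINEAR).astype(float).mean(0)
    res.append((round(np.square(np.diff(q)).sum()),round(b,2)))
print(sorted(res)[-6:])
```

```text
t 25.725 pos [0.4695 0.0205 0.118 ] yaw_y 1.6007 z [ 3.2e-03 -5.0e-04 -1.0e+00] q [ 0.43  0.38 -0.69  2.05  0.33  0.82  1.14] w 0.0117 F [0.1 0.7 7.7] T [0.14 0.17 0.3 ]
w3 [(np.float64(-0.2), 55), (np.float64(-0.18), 55), (np.float64(-0.16), 53), (np.float64(-0.14), 52), (np.float64(-0.12), 53), (np.float64(-0.1), 52), (np.float64(-0.08), 52), (np.float64(-0.06), 52), (np.float64(-0.04), 51), (np.float64(-0.02), 52), (np.float64(0.0), 44), (np.float64(0.02), 27), (np.float64(0.04), 23), (np.float64(0.06), 45), (np.float64(0.08), 53), (np.float64(0.1), 53), (np.float64(0.12), 53), (np.float64(0.14), 52), (np.float64(0.16), 52), (np.float64(0.18), 51), (np.float64(0.2), 51), (np.float64(0.22), 51), (np.float64(0.24), 52)]
now [(np.float64(-0.2), 151), (np.float64(-0.18), 145), (np.float64(-0.16), 145), (np.float64(-0.14), 143), (np.float64(-0.12), 141), (np.float64(-0.1), 139), (np.float64(-0.08), 138), (np.float64(-0.06), 139), (np.float64(-0.04), 138), (np.float64(-0.02), 138), (np.float64(0.0), 133), (np.float64(0.02), 37), (np.float64(0.04), 46), (np.float64(0.06), 142), (np.float64(0.08), 143), (np.float64(0.1), 145), (np.float64(0.12), 143), (np.float64(0.14), 140), (np.float64(0.16), 136), (np.float64(0.18), 133), (np.float64(0.2), 117), (np.float64(0.22), 65), (np.float64(0.24), 56)]
[(243, np.float64(0.03)), (243, np.float64(0.06)), (245, np.float64(0.07)), (246, np.float64(0.08)), (248, np.float64(0.1)), (250, np.float64(0.09))]
```

Run:
```python
from h import *
C=cam('wrist'); im=cv2.imread('pics/w12.png'); p=env.read_state()['tool_pos']; g=cv2.cvtColor(im,cv2.COLOR_BGR2GRAY)
w=np.arange(-14,15,1.)
for zz in (.138,):
  for t in range(-38,-10,3):
    b=.03; X=p[0]+(t*np.cos(b)-w*np.sin(b))/1e3; Y=p[1]+(t*np.sin(b)+w*np.cos(b))/1e3
    uv=proj(None,np.c_[X,Y,np.full(len(w),zz)],C).astype(np.float32)
    print(t,' '.join('%3d'%v for v in cv2.remap(g,uv[:,0],uv[:,1],cv2.INTER_LINEAR).ravel()))
```

```text
-38  84  83  82  82  75  74  84  84  62  50  52  54  56  55  56  57  55  52  57  82  85  82  73  85  85  85  85  86  85
-35  83  84  83  84  77  76  82  71  50  54  55  57  55  57  57  58  58  57  53  57  85  80  75  86  85  86  84  85  84
-32  83  83  83  84  76  74  81  56  64  71  77  78  78  77  76  75  75  73  69  56  80  82  73  84  85  85  83  85  85
-29  82  82  82  82  76  75  77  62  73  79  82  82  83  81  83  83  82  78  75  65  71  82  71  83  85  83  85  85  84
-26  83  82  83  83  78  74  76  60  71  75  82  82  83  83  83  83  83  79  75  66  70  82  74  83  84  84  84  84  84
-23  82  82  82  81  77  72  76  59  73  77  81  83  83  83  81  82  81  79  74  65  68  82  71  84  83  84  84  83  84
-20  81  80  71  43  43  41  43  56  72  77  81  83  83  82  81  82  81  78  75  66  43  45  41  44  49  78  83  82  84
-17  83  80  49  38  37  39  35  57  71  76  81  82  81  82  82  81  81  79  75  67  37  37  40  40  38  59  84  84  83
-14  15  25  37  38  38  38  28  39  71  75  80  81  82  82  81  82  81  79  74  63  24  33  40  38  40  39  24  18  19
-11  19  33  38  37  39  37  17  24  67  76  81  82  80  83  81  82  79  77  74  55  17  25  39  39  41  40  32  19  19
```

The bar edges run parallel to the tool axis at 0.03 rad, and the jog mark is at 0.03 rad. The cover is fully down and the grip is firm, so I'm handing in.

```bash
python3 -c "
from h import *
st(); print(order.job_done())"
```

```text
t 25.775 pos [0.4694 0.0205 0.118 ] yaw_y 1.6007 z [ 3.1e-03 -5.0e-04 -1.0e+00] q [ 0.43  0.38 -0.69  2.05  0.33  0.82  1.14] w 0.0117 F [0.5 1.  6.8] T [0.15 0.18 0.23]
the job is handed in; nothing more can be done
None
```

I handed the job in at 25.8 s: both pots are in their sockets, and the gripper is holding the cover fully down with its bar on the jog mark, well short of the lock click. I have no verdict back from the judging.

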